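Latch a preamplifier module down in a contact test fixture

TASK

Get the green preamplifier module into the contact test fixture for its test: lift the orange probe cover off the fixture's sprung stage and lay it flat on the black mat, then lower the module (do not drop it) into the guide pins on the stage with its blue plug towards the blue latch housing. Press the module down against the spring and hold it until both latches have caught and it stays down by itself, then let go; leave everything else on the bench where it is.

Things in the scene. Friction and masses are not known exactly. Their poses are not given: they have to be found in the camera images.
- module_center (a point): Centre of the preamplifier module, 24 mm above its underside: pale green die-cast box 94 x 54 x 43 mm (x, y, z) on an aluminium flange plate 124 x 44 x 5 mm that sticks out 15 mm at both ends; 48 mm high, 0.28 to 0.44 kg, flat lid. +x points to the end with the blue round plug and blue lid stripe, z up. Starts upright on the table, left or right, at any yaw over 200 degrees.
- module_plug (a point): Tip of the module's blue plug, 60 mm along +x from the module's middle and 37 mm above its underside; 16 mm thick. Three small brass sockets are at the module's other end.
- cover_grip (a point): Middle of the handle bar of the orange probe cover (0.15 kg): plate 110 x 44 x 8 mm (x, y, z) with a black bow handle on top, its bar 72 mm long (along x), 12 mm wide and 12 mm high. This point is 38 mm above the cover's underside (bar from 32 to 44 mm). At the start it lies on the raised stage between the guide pins.
- fixture: Contact test fixture, fixed to the bench: green box 230 x 130 x 58 mm (x, y, z), origin at the middle of its underside, +x along its length to the blue latch housing (the other is grey). The housings stand on its ends, 73 to 112 mm from the middle, 36 mm wide, 104 mm above the table; an orange thumb tab on each bolt, 76 to 84 mm from the middle, reaches 108 mm.
- stage_top (a point): Middle of the top of the sprung aluminium stage (144 x 64 mm), where the module's underside goes; 95 mm above the table when up; axes as the fixture's. Eight steel guide pins, 6 mm thick, 11 mm high, tips tapered by 2 mm, stand at x +-55, y +-27.5 and x +-67.5, y +-16.5 mm: 2.5 mm of play round the module's flange. The middle of the long sides is free for fingers.
- stage (a joint): How far the stage is down, m: 0 up (sprung), 0.025 at its hard stop. With the module on it, pressing takes about 4 N at the top, rising to 10 to 15 N near the bottom (spring and latches together); damping adds a few newtons when pressed fast. Once both latches have caught, it springs back to about 0.022 and stays; otherwise it comes up again.
- latch_blue (a joint): Sprung latch bolt in the blue housing, m: 0 sprung in (nose 56 mm from the stage's middle, 6 mm over the end of the module's flange), 0.011 pushed right out. Its sloping nose is pushed out by the flange going down; when the stage is pressed beyond about 0.0225 it springs in over the flange, in some 0.3 s.
- latch_grey (a joint): The same bolt in the grey housing at the other end.
- mat: Black rubber mat 220 x 160 x 3 mm (x, y, z), fixed on the bench, to the left or right, at any yaw; origin at the middle of its underside. The half at its +x end is free; a calibrator and a microphone case stand on its -x half.
- mic_stand: Microphone stand, fixed, tall and slim: black base 110 x 110 x 8 mm, column, a clamp head 68 mm in diameter from 160 to 205 mm above the table and a steel rod above it up to 275 mm. Origin at the middle of its underside. It stands beside one end of the fixture, left or right: go round it or over it.
- preamp_supply: Grey box 120 x 80 x 62 mm (x, y, z) with its knob, fixed, beside the other end of the fixture. Origin at its underside.
- calibrator: Acoustic calibrator, silvery upright cylinder, 48 mm diameter, 75 mm high, on the mat. Origin at its underside. To be left alone.
- mic_case: Dark wooden microphone case 70 x 50 x 34 mm on the mat. Origin at its underside. To be left alone.
- coupler: Steel coupler, round, 50 mm diameter, 48 mm high, standing beside one long side of the module. Origin at its underside. To be left alone.
- attenuator: Dark green attenuator box 44 x 50 x 50 mm with a knob on top, standing near the module's end that has no blue plug. Origin at its underside. To be left alone.
- sound_meter: Black sound level meter 221 mm long, 66 mm wide, 30 mm high, lying between the robot and the fixture. Origin under it, x along its length. To be left alone.
- spray_can: Red spray can, 52 mm diameter, 150 mm high, standing behind the fixture. Origin at its underside. To be left alone.
- screwdriver: Screwdriver 170 mm long lying behind the fixture, x along it. To be left alone.

How it is judged (in metres and radians):
On the way, in this order (a step that is already met when the one before it is completed fails the run):
1. the cover lies flat on the mat (x of cover_grip in the frame of mat between -0.1 and 0.1 m and y of cover_grip in the frame of mat between -0.07 and 0.07 m and height (world z) of cover_grip between 0.036 and 0.047 m and angle between cover_grip's own z axis and vertical below 0.12 rad), for 0.2 s.
2. the module stands on the stage between the guide pins, blue plug towards the blue housing (horizontal distance between module_center and stage_top below 0.006 m and z of module_center in the frame of stage_top between 0.019 and 0.028 m and angle between the x axis of module_center and the x axis of stage_top, either way round below 0.08 rad and x of module_plug in the frame of stage_top above 0.03 m), for 0.1 s.
3. the stage is down and both latches have sprung in over the module's flange (all of step 2 and value of joint stage above 0.0195 m and value of joint each of latch_blue, latch_grey below 0.003 m), for 0.2 s.
At the end, for the whole second after the job is handed in: Module on the stage within 6 mm and 0.08 rad of its middle, blue plug at the blue end; stage staying down beyond 19.5 mm, both bolts within 3 mm of fully in; cover flat on the mat, its middle at least 10 mm inside the mat's edges; all at rest (all of step 1 and all of step 3 and linear speed of each of module, cover below 0.03 m/s); the robot touches nothing.
It fails at once if a bystander is shoved more than 20 mm or tipped (distance of any of calibrator, mic_case, coupler, attenuator, sound_meter, spray_can, screwdriver from where it was at the start of the episode above 0.02 m or angle between any of calibrator, mic_case, coupler, attenuator, sound_meter, spray_can's own z axis and vertical above 0.5 rad).
It fails at once if the module is dropped onto the stage (moving freely faster than 0.6 m/s there) (horizontal distance between module_center and stage_top below 0.06 m and linear speed of module above 0.6 m/s and contact force between the fingers and module below 0.05 N).
It also fails if it takes over 67 s, if anything falls off the work surface, if the arm or the gripper's body presses on something with over 40 N, if the wrist force passes 120 N, or if a joint passes its speed limit or range.

ROBOT

A 7-joint arm with a two-finger parallel gripper is mounted at the origin on the work surface. World frame = base frame: x ahead of the robot, y to its left, z up, the work surface at z = 0. Lengths are in m, angles in degrees, forces in N, time in s.
With the tool pointing down it reaches from about 0.425 to 0.925 m from the base axis. Payload 6.8 kg.
Tool frame: the origin (TCP) lies on the mounting face of the last link; the fingertips stand 173 mm ahead of it and the grasp point (between the pads) lies 155 mm ahead of it (bot.grasp_offset is the distance from the TCP to the grasp point, in m); z points along the fingers, y is the line along which they close (so a half turn about z gives the same grasp; the last joint's range is limited). The gripper opens to 85 mm and grips with 20 to 120 N. Pads are 22 mm wide; open, the fingers measure 114 mm over their backs; the gripper's body (76 mm by 85 mm) begins 54 mm behind the grasp point. The pads swing forward as they close: fully open they stand 13 mm farther back than shut.
Start: joints at [-70.422, 27.33, 1.283, 89.118, -0.659, 63.558, -4.761], TCP at [0.293, 0.608, 0.405] pointing down, gripper open.
Joint ranges: [-169.35, 169.35], [-19.33, 120.38], [-80.79, 83.38], [13.8, 139.57], [-78.32, 258.32], [9.67, 109.79], [-169.56, 169.56]. Speed limits (degrees/s): [136.94, 136.94, 180, 180, 180, 180, 180].

INTERFACE

Orientations are given as [roll, pitch, yaw] about the fixed x, y, z axes, in that order (R = Rz(yaw) Ry(pitch) Rx(roll)).
In Python, from plant import bot, optics gives the robot as it stands.
- The arm moves only by the shell command python3 -m inch 'ROWS' [FORCE]. ROWS is JSON, a list of rows, each a list of 5 numbers: the finger opening in mm, from 0 to 85.4, then the shift along the tool's x, y, z in mm, then the turn about the tool's z in rad. A call has 1 to 5 rows; each row shifts and turns the commanded pose from where the row before left it, along the tool's axes as they then stand; what a row does not reach is not made up. A row lasts 1/8 s, in which the tool goes at most 62.5 mm and 10.7 degrees, less where a joint would pass 70% of its speed; a pose out of reach is approached as far as the arm can. A call is refused whole if a number of a shift passes 62.5 or a number of a turn 0.188, either way. A call with a gripper value outside its range is refused whole. The fingers move at their own pace and stop on an object; FORCE is the grip in N (left out, the last holds). Time passes only in rows, so rows that do not move let the fingers close. It gives the time, the measured TCP pose, the force, the opening and the grip force at its end, in the units of the state.
- bot.read_state(): the state, without advancing time (a new reading comes with each control period).
- optics.get_image(name): name is "side" or "top" or "wrist"; returns the picture (420x560x3 uint8, red, green, blue); there is no depth.
- optics.camera_model(name): a dict with "intrinsics" (3x3 intrinsics, pixels), "world_to_cam" (4x4, takes a point from world to camera coordinates); the wrist camera has in their place "hand_eye" (4x4, takes a point from camera to tool coordinates, whose origin is the TCP and whose axes are the flange's). Camera axes: x right, y down, z forward; pixel columns grow to the right and rows downward; lengths in m; the calibration is good to about 2 mm. A picture is of the moment at which its call begins: read the wrist's pose just before it. camera_model takes no time and is no camera call.
- bot.close_job(): hands the job in; it is judged then, once.
The state is a dict: "time": time; "joint_pos": joint angles; "joint_velocities": joint speeds; "tau": joint torques, N m; "tcp_pos": TCP position; "tool_rot": TCP orientation; "force": force on the tool from outside, world axes, zero at the start; "wrist_torque": the same for the moment, N m; "finger_gap": finger opening in m; "grip_force": force on a finger pad.
Only numpy, scipy, OpenCV 4.12 (cv2) and the standard library are available. Lean on these libraries where they do the work, as an engineer would, in place of code of your own. Each camera call takes 0.05 s, during which the arm holds its last target. There are 200 camera calls.

## Working session

There is one attempt and no reset: what is moved stays moved. The work goes in short steps, Python scripts to look and compute and a shell command to move; the robot and the scene stay as the last step left them, time stands still between calls to the robot, and variables do not carry over. Pictures are saved under pics/ and viewed, at most 10 in all, crops included, and the job is handed in when it is done.

```bash
mkdir -p pics; ls; python3 - <<'E'
from plant import bot, optics
import cv2,json
s=bot.read_state(); print({k:s[k] for k in('time','tcp_pos','tool_rot','finger_gap')})
for n in('top','side'):
    cv2.imwrite(f'pics/{n}0.png',optics.get_image(n)[:,:,::-1])
    m=optics.camera_model(n);print(n,m)
print(optics.camera_model('wrist'))
E
```

```text
pics
{'time': 0.0, 'tcp_pos': array([0.29335579, 0.60761954, 0.40371123]), 'tool_rot': array([-1.79894669e+02,  8.44442589e-03,  1.54228363e+02]), 'finger_gap': 0.08552774360294456}
top {'intrinsics': array([[420.38523578,   0.        , 276.22900512],
       [  0.        , 420.38523578, 205.41371693],
       [  0.        ,   0.        ,   1.        ]]), 'world_to_cam': array([[-0.00507797, -0.99979418,  0.01964198, -0.00348101],
       [-0.98369787,  0.00146341, -0.17982314,  0.56587913],
       [ 0.17975739, -0.02023491, -0.98350284,  1.03255365],
       [ 0.        ,  0.        ,  0.        ,  1.        ]])}
side {'intrinsics': array([[444.78098394,   0.        , 287.73958495],
       [  0.        , 444.78098394, 209.30387366],
       [  0.        ,   0.        ,   1.        ]]), 'world_to_cam': array([[ 0.99552229, -0.09392151, -0.01068309, -0.54680555],
       [-0.05867794, -0.52540818, -0.84882456,  0.13573612],
       [ 0.0741099 ,  0.84565063, -0.52856668,  1.46206948],
       [ 0.        ,  0.        ,  0.        ,  1.        ]])}
{'intrinsics': array([[317.53575665,   0.        , 279.2215797 ],
       [  0.        , 317.53575665, 207.89149989],
       [  0.        ,   0.        ,   1.        ]]), 'hand_eye': array([[-1.70477795e-04, -9.48538138e-01, -3.16662867e-01,
         8.24590495e-02],
       [ 9.99999674e-01,  8.81609237e-05, -8.02436169e-04,
         7.33256203e-04],
       [ 7.89058600e-04, -3.16662901e-01,  9.48537814e-01,
         3.12994898e-02],
       [ 0.00000000e+00,  0.00000000e+00,  0.00000000e+00,
         1.00000000e+00]])}
```

View pics/top0.png

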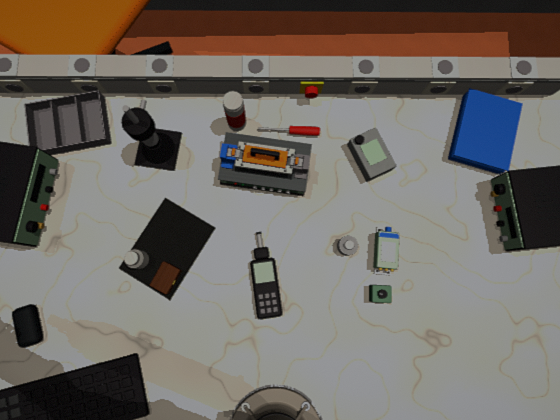

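View pics/side0.png

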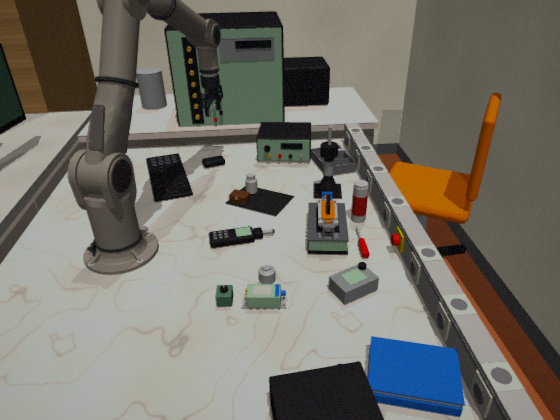

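The top view shows the fixture at (265,165) with its blue housing to the left. The module is at (386,250) with its plug pointing up (away from the robot), the coupler at (346,245) and the attenuator at (379,293). The mat is at (168,248), free at its upper right, and the stand is at (150,140).

```bash
cat > h.py <<'E'
import numpy as np,cv2
from scipy.spatial.transform import Rotation as R
from plant import bot,optics
def cam(n,s=None):
    m=optics.camera_model(n);K=np.array(m['intrinsics'])
    if n=='wrist':
        s=s or bot.read_state();T=np.eye(4);T[:3,:3]=R.from_euler('xyz',s['tool_rot'],degrees=True).as_matrix();T[:3,3]=s['tcp_pos']
        return K,T@m['hand_eye']
    return K,np.linalg.inv(m['world_to_cam'])
def ray(c,uv,z):
    K,T=c;uv=np.atleast_2d(uv).astype(float)
    d=(T[:3,:3]@np.linalg.inv(K)@np.c_[uv,np.ones(len(uv))].T).T
    return T[:3,3]+d*((z-T[2,3])/d[:,2])[:,None]
def shot(n,f=None):
    c=cam(n);im=optics.get_image(n)
    if f: cv2.imwrite(f'pics/{f}.png',im[:,:,::-1])
    return c,im
def blobs(mask,c,z,minA=20):
    cs,_=cv2.findContours(mask.astype(np.uint8),cv2.RETR_EXTERNAL,cv2.CHAIN_APPROX_NONE)
    for k in sorted(cs,key=cv2.contourArea,reverse=True):
        if cv2.contourArea(k)<minA: continue
        P=ray(c,k[:,0,:],z)[:,:2]
        (cx,cy),(w,h),a=cv2.minAreaRect((P*1000).astype(np.float32))
        if w<h:w,h,a=h,w,a-90
        print('px',k[:,0].mean(0).round(),'c',round(cx),round(cy),'wh',round(w),round(h),'ang',round(a%180,1),'A',cv2.contourArea(k))
def hsv(im): return [x.astype(int) for x in cv2.split(cv2.cvtColor(im,cv2.COLOR_RGB2HSV))]
E
python3 - <<'E'
from h import *
im=cv2.imread('pics/top0.png')[:,:,::-1].copy();c=cam('top')
H,S,V=hsv(im);yy,xx=np.mgrid[:420,:560]
def box(x0,y0,x1,y1):return (xx>=x0)&(xx<x1)&(yy>=y0)&(yy<y1)
f=box(210,125,320,200)
print('orange z103');blobs(f&(H<22)&(S>130)&(V>120),c,.103,8)
print('blue z104');blobs(f&(H>95)&(H<125)&(S>120),c,.104,5)
print('fixture top 58?');blobs(f&(V<140)&(S<90),c,.058,300)
m=box(365,220,410,278)
print('mod blue48');blobs(m&(H>95)&(H<125)&(S>120),c,.048,5)
print('mod green48');blobs(m&(H>35)&(H<90)&(S>25)&(V>90),c,.048,20)
print('mat');blobs(box(115,195,220,305)&(V<60),c,.003,300)
a=im[125:205,205:330];b=im[220:310,325:415]
a=cv2.resize(a,None,fx=4,fy=4,interpolation=2);b=cv2.resize(b,None,fx=3.5,fy=3.5,interpolation=2)
o=np.zeros((320,500+315,3),np.uint8);o[:320,:500]=a;o[:315,500:]=b
cv2.imwrite('pics/crop.png',o[:,:800,::-1])
E
```

```text
orange z103
px [265. 156.] c 683 24 wh 108 43 ang 80.7 A 657.0
px [304. 129.] c 753 -77 wh 74 19 ang 88.7 A 167.0
px [233. 151.] c 695 103 wh 16 7 ang 169.9 A 11.5
px [296. 160.] c 672 -55 wh 16 6 ang 168.3 A 9.0
blue z104
px [228. 155.] c 683 117 wh 63 40 ang 171.6 A 222.5
fixture top 58?
px [257. 159.] c 687 41 wh 278 178 ang 82.4 A 5253.0
mod blue48
px [389. 235.] c 489 -295 wh 47 11 ang 83.5 A 58.5
px [388. 229.] c 504 -293 wh 11 10 ang 177.0 A 14.5
mod green48
px [387. 254.] c 444 -289 wh 76 54 ang 174.1 A 568.5
mat
px [164. 250.] c 463 282 wh 218 158 ang 149.0 A 4586.5
```

View pics/crop.png

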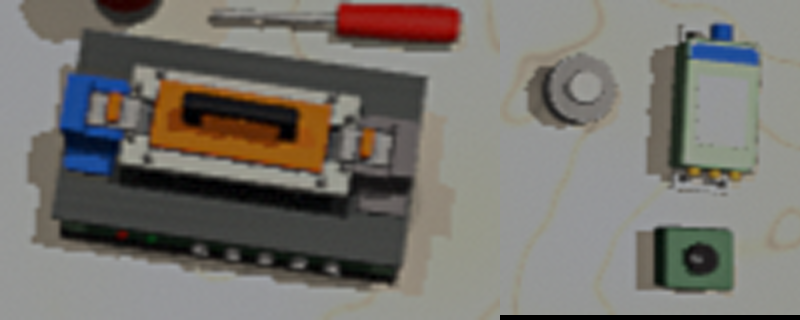

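Estimates from this:
- The fixture and cover are at (683, 24) with yaw about 81.7°.
- The module is near (450, -290) with yaw about -6°.
- The mat is at (463, 282) with yaw about -31°.

I'll go above the cover.

```bash
python3 -m inch '[[85,-50.4,-29.7,0,0],[85,-50.4,-29.7,0,0],[85,-50.4,-29.7,0,0],[85,-50.4,-29.7,0,0],[85,-50.4,-29.7,0,0]]' 40 >/dev/null
python3 -m inch '[[85,-50.4,-29.7,0,0],[85,-50.4,-29.7,0,0],[85,-50.4,-29.7,0,0],[85,-50.4,-29.7,0,0],[85,-50.4,-29.7,0,0]]' >/dev/null
python3 -m inch '[[85,-50.4,-29.7,0,0],[85,-50.4,-29.7,0,0],[85,0,0,0,0.181],[85,0,0,0,0.181],[85,0,0,0,0.181]]' >/dev/null
python3 -m inch '[[85,0,0,0,0.181],[85,0,0,0,0.181],[85,0,0,0,0.181],[85,0,0,0,0.181],[85,0,0,0,0]]'
cat >> h.py <<'E'
def plan(x,y,z,yaw):
    s=bot.read_state();M=R.from_euler('xyz',s['tool_rot'],degrees=True).as_matrix()
    d=M.T@(np.array([x,y,z])-np.array(s['tcp_pos'])*1000)
    print('t',round(s['time'],2),'tcp',(np.array(s['tcp_pos'])*1000).round(1),'rot',np.round(s['tool_rot'],2),'shift mm',d.round(1),'turn rad',round(np.radians((s['tool_rot'][2]-yaw+180)%360-180),3))
E
python3 - <<'E'
from h import *
plan(683,24,400,81.7);print(bot.read_state()['joint_pos'].round())
c,im=shot('wrist','w1');H,S,V=hsv(im)
print('orange z103');blobs((H<22)&(S>130)&(V>100),c,.103,30)
print('blue z104');blobs((H>95)&(H<125)&(S>120),c,.104,50)
E
```

```text
time: 2.6
tcp_pos: [0.683, 0.0243, 0.4041]
tool_rot: [-179.9, 0.0, 81.7]
force: [0.1, 0.2, -0.2]
finger_gap: 0.0852
grip_force: 0.0
t 2.6 tcp [683.   24.3 404.1] rot [-1.7995e+02  4.0000e-02  8.1740e+01] shift mm [-0.3  0.   4.1] turn rad 0.001
[-28.  31.  30.  89. -17.  65.  -2.]
orange z103
px [282. 192.] c 684 27 wh 109 42 ang 80.5 A 5490.5
px [373. 246.] c 762 -36 wh 62 18 ang 87.7 A 862.5
px [474. 267.] c 858 -68 wh 32 20 ang 96.1 A 479.0
px [281. 102.] c 695 105 wh 17 7 ang 171.7 A 164.0
px [280. 278.] c 672 -54 wh 16 8 ang 171.8 A 111.0
blue z104
px [281.  84.] c 697 118 wh 56 38 ang 171.7 A 2298.5
```

View pics/w1.png

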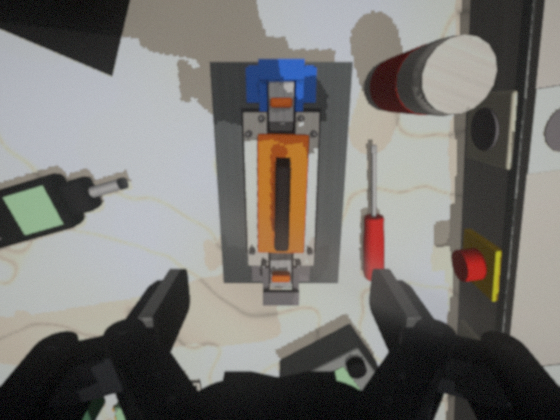

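The wrist view confirms it: cover at (282,192) upright between the blue housing at (281,84) and the grey one at (280,290), with the bar in line with the tool's x. I'll grasp it.

```bash
python3 -m inch '[[85,1.8,0.7,40,0],[85,0,0,40,0],[85,0,0,36,0],[50,0,0,0,0],[20,0,0,0,0]]' 40
python3 -m inch '[[0,0,0,0,0],[0,0,0,0,0],[0,0,0,0,0],[0,0,0,0,0],[0,0,0,0,0]]'
python3 - <<'E'
from h import *
c=cam('top');print('stand base',ray(c,[[160,148]],.008).round(3),'head',ray(c,[[140,127]],.2).round(3))
print('can',ray(c,[[235,118]],.05).round(3))
E
```

```text
time: 3.28
tcp_pos: [0.6847, 0.0254, 0.2902]
tool_rot: [179.9, -0.0, 81.7]
force: [0.4, -0.2, 1.7]
finger_gap: 0.0511
grip_force: 0.0
time: 3.9
tcp_pos: [0.6846, 0.0256, 0.2901]
tool_rot: [179.9, -0.0, 81.6]
force: [-1.4, -0.0, 5.9]
finger_gap: 0.0111
grip_force: 43.0
stand base [[0.734 0.311 0.008]] head [[0.721 0.308 0.2  ]]
can [[0.804 0.104 0.05 ]]
```

```bash
python3 -m inch '[[0,0,0,-10,0],[0,0,0,-25,0],[0,0,0,-25,0],[0,15,-15,0,0],[0,34,-35,0,0]]' >/dev/null
python3 -m inch '[[0,40,-42,0,0],[0,40,-42,0,0.132],[0,0,0,0,0.132],[0,0,0,0,0.132],[0,0,0,0,0]]'
python3 - <<'E'
from h import *
plan(508,255,198,59)
c,im=shot('top','t2');H,S,V=hsv(im);yy,xx=np.mgrid[:420,:560]
blobs((H<22)&(S>130)&(V>100)&(yy>110)&(yy<330)&(xx>100)&(xx<330),c,.118,30)
E
```

```text
time: 5.15
tcp_pos: [0.5688, 0.1741, 0.3475]
tool_rot: [-179.9, 0.1, 59.1]
force: [0.4, -0.5, -1.1]
finger_gap: 0.0111
grip_force: 42.0
t 5.15 tcp [568.8 174.1 347.5] rot [-1.799e+02  1.000e-01  5.912e+01] shift mm [ 38.5 -93.4 149.6] turn rad 0.002
px [210. 203.] c 561 157 wh 63 44 ang 58.7 A 274.5
px [304. 130.] c 747 -75 wh 76 21 ang 85.1 A 197.5
```

```bash
python3 -m inch '[[0,19,-46.7,0,0],[0,19.5,-46.7,0,0],[0,0,0,40,0],[0,0,0,45,0],[0,0,0,40,0]]'
python3 -m inch '[[0,0,0,12,0],[0,0,0,6,0],[0,0,0,4,0],[0,0,0,1,0],[0,0,0,0,0]]'
```

```text
time: 5.82
tcp_pos: [0.5093, 0.2543, 0.222]
tool_rot: [-180.0, 0.0, 59.1]
force: [0.3, 0.3, -2.6]
finger_gap: 0.0114
grip_force: 42.0
time: 6.45
tcp_pos: [0.5104, 0.2541, 0.2014]
tool_rot: [180.0, -0.1, 59.0]
force: [-1.1, -0.0, -1.2]
finger_gap: 0.0111
grip_force: 41.9
```

```bash
python3 -m inch '[[0,0,0,2,0],[0,0,0,1,0],[0,0,0,1,0],[0,0,0,0,0]]'
```

```text
time: 6.95
tcp_pos: [0.5103, 0.2539, 0.1981]
tool_rot: [-179.9, -0.0, 58.9]
force: [-3.5, -1.3, 14.5]
finger_gap: 0.0108
grip_force: 44.1
```

```bash
python3 -m inch '[[25,0,0,-1,0],[45,0,0,0,0],[60,0,0,0,0],[60,0,0,-20,0],[60,0,0,-50,0]]'
python3 -m inch '[[85,0,0,-60,0],[85,0,0,-50,0.186],[85,0,0,-20,0.186],[85,0,0,0,0.186],[85,0,0,0,0.186]]'
python3 -m inch '[[85,0,0,0,0.186],[85,0,0,0,0.186],[85,-1.4,54.7,0,0],[85,-1.4,54.7,0,0],[85,-1.4,54.7,0,0]]'
python3 -m inch '[[85,-1.4,54.7,0,0],[85,-1.4,54.7,0,0],[85,-1.4,54.7,0,0],[85,-1.4,54.7,0,0],[85,-1.4,54.7,0,0]]'>/dev/null
python3 -m inch '[[85,-1.4,54.7,0,0],[85,-1.4,54.7,0,0],[85,0,0,0,0]]'
python3 - <<'E'
from h import *
c,im=shot('top','t3');H,S,V=hsv(im);yy,xx=np.mgrid[:420,:560]
blobs((H<22)&(S>130)&(V>100)&(yy>110)&(yy<330)&(xx>100)&(xx<330),c,.011,30)
c,im=shot('wrist','w3');H,S,V=hsv(im);yy,xx=np.mgrid[:420,:560]
m=(yy<300)
print('mod blue48');blobs(m&(H>95)&(H<125)&(S>120),c,.048,20)
print('mod green48');blobs(m&(H>35)&(H<90)&(S>25)&(V>90),c,.048,50)
E
```

```text
time: 7.58
tcp_pos: [0.5094, 0.2537, 0.2677]
tool_rot: [-179.9, 0.2, 58.9]
force: [1.2, 1.1, 0.4]
finger_gap: 0.0598
grip_force: 0.0
time: 8.2
tcp_pos: [0.5101, 0.2536, 0.3994]
tool_rot: [-179.9, -0.1, 15.9]
force: [1.1, -0.3, 0.1]
finger_gap: 0.0849
grip_force: 0.0
time: 8.82
tcp_pos: [0.4912, 0.0888, 0.3987]
tool_rot: [-179.9, -0.0, -5.0]
force: [0.4, -0.2, -0.1]
finger_gap: 0.0847
grip_force: 0.0
time: 9.82
tcp_pos: [0.4458, -0.295, 0.3993]
tool_rot: [179.9, -0.1, -5.6]
force: [-0.2, 0.9, -0.6]
finger_gap: 0.0851
grip_force: 0.0
px [179. 230.] c 508 252 wh 111 44 ang 58.7 A 653.5
px [304. 130.] c 786 -84 wh 83 23 ang 88.7 A 199.5
mod blue48
px [275. 142.] c 490 -291 wh 49 11 ang 84.6 A 465.5
px [275. 125.] c 507 -294 wh 13 11 ang 84.6 A 146.0
mod green48
px [276. 182.] c 447 -287 wh 80 54 ang 174.2 A 3517.0
px [267. 270.] c 348 -269 wh 47 40 ang 86.9 A 1181.0
px [ 14. 247.] c 405 12 wh 48 46 ang 7.8 A 1160.5
px [275. 134.] c 498 -292 wh 53 6 ang 83.6 A 141.5
```

View pics/w3.png

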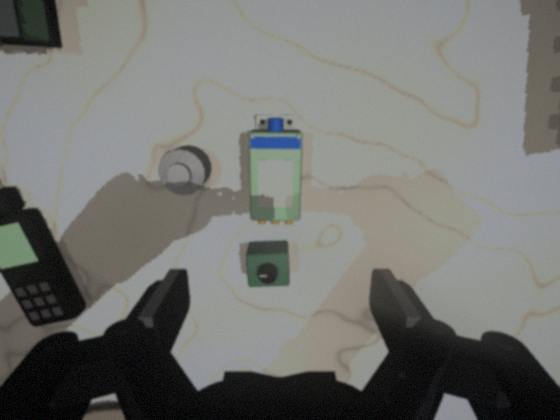

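View pics/t3.png

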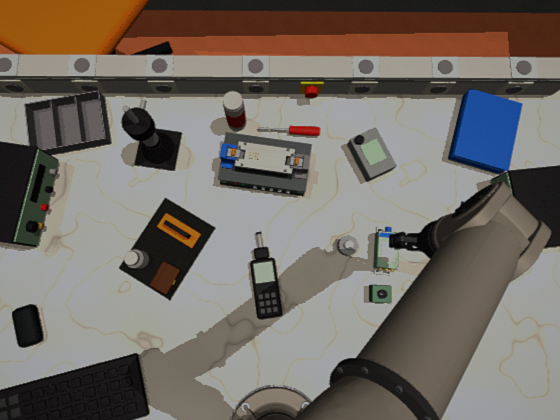

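The wrist view shows the module lid spanning rows 131–222 at column 276, so its centre is (454, -288). The coupler at (186,169) is well clear. In the top view the cover lies on the mat at (179,230), inside its edges. I'll grasp the module.

```bash
python3 -m inch '[[85,7.5,-7.8,50,0.005],[85,0,0,55,0],[85,0,0,50,0],[85,0,0,40,0],[85,0,0,21,0]]' 60
python3 -m inch '[[60,0,0,0,0],[40,0,0,0,0],[40,0,0,0,0],[40,0,0,0,0],[40,0,0,0,0]]' 60
```

```text
time: 10.55
tcp_pos: [0.4572, -0.2801, 0.18]
tool_rot: [-179.9, 0.1, -5.1]
force: [0.2, 0.1, -0.8]
finger_gap: 0.0849
grip_force: 0.0
time: 11.18
tcp_pos: [0.4574, -0.2829, 0.1834]
tool_rot: [180.0, -0.2, -5.3]
force: [-1.2, -0.7, 8.0]
finger_gap: 0.0532
grip_force: 64.5
```

```bash
python3 -m inch '[[40,0,0,-10,0],[40,0,0,-30,0],[40,0,0,-40,0],[40,0,0,-40,0],[40,0,0,-30,0]]'
python3 -m inch '[[40,11,-18,0,0],[40,22,-36,0,0],[40,22,-36,0,0],[40,22,-36,0,0],[40,22,-36,0,0]]' >/dev/null
python3 -m inch '[[40,22,-36,0,0],[40,22,-36,0,0],[40,22,-36,0,0],[40,20.6,-36,0,0],[40,11,-20,0,-0.1]]'
python3 -m inch '[[40,0,0,0,-0.17],[40,0,0,0,-0.17],[40,0,0,0,-0.17],[40,0,0,0,-0.17],[40,0,0,0,-0.17]]'>/dev/null
python3 -m inch '[[40,0,0,0,-0.17],[40,0,0,0,-0.17],[40,0,0,0,-0.17],[40,0,0,0,-0.058],[40,0,0,0,0]]'
python3 - <<'E'
from h import *
plan(683.5,25.5,300,81.7)
c,im=shot('wrist','w4');s=bot.read_state()
H,S,V=hsv(im);yy,xx=np.mgrid[:420,:560]
z=s['tcp_pos'][2]-.1834+.048
print('lid z',z)
print('blue');blobs((H>95)&(H<125)&(S>120),c,z,20)
print('green');blobs((H>35)&(H<90)&(S>25)&(V>90),c,z,50)
E
```

```text
time: 11.8
tcp_pos: [0.4565, -0.282, 0.3335]
tool_rot: [-179.9, -0.0, -5.3]
force: [0.9, 0.0, -3.9]
finger_gap: 0.0536
grip_force: 64.2
time: 13.05
tcp_pos: [0.6829, 0.0294, 0.3291]
tool_rot: [-179.9, 0.2, 0.9]
force: [0.1, -0.9, -3.6]
finger_gap: 0.0532
grip_force: 64.3
time: 14.3
tcp_pos: [0.6818, 0.0256, 0.33]
tool_rot: [-179.8, -0.0, 81.7]
force: [-0.6, -0.7, -4.1]
finger_gap: 0.0533
grip_force: 64.1
t 14.3 tcp [681.8  25.6 330. ] rot [-1.7981e+02 -4.0000e-02  8.1730e+01] shift mm [ 0.2  1.8 30. ] turn rad 0.001
lid z 0.1948917019940783
blue
px [284.  80.] c 695 113 wh 28 20 ang 171.7 A 4221.0
px [279. 240.] c 686 61 wh 49 11 ang 171.8 A 3825.5
px [279. 189.] c 688 79 wh 14 14 ang 81.8 A 1485.5
green
px [276. 285.] c 682 37 wh 81 53 ang 82.0 A 13735.0
px [  5. 246.] c 589 73 wh 12 5 ang 66.1 A 234.5
```

View pics/w4.png

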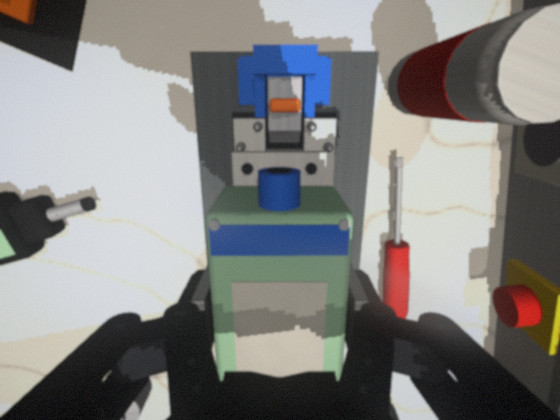

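The module is in hand with the stripe centred at (279,240) and the plug at (279,189), pointing at the blue housing. The blue tab is at (285,105). I'll refine the stage centre from the tabs at their true height.

```bash
python3 - <<'E'
from h import *
yy,xx=np.mgrid[:420,:560]
m=optics.camera_model('wrist')
def pose(p,r):
    T=np.eye(4);T[:3,:3]=R.from_euler('xyz',r,degrees=True).as_matrix();T[:3,3]=p;return np.array(m['intrinsics']),T@m['hand_eye']
c1=pose([.6830,.0243,.4041],[-179.95,.04,81.74])
c4=pose([.6818,.0256,.3300],[-179.81,-.04,81.73])
for f,c,L in(('w1',c1,270),('w4',c4,135)):
    im=cv2.imread(f'pics/{f}.png')[:,:,::-1].copy();H,S,V=hsv(im)
    print(f);blobs((H<22)&(S>130)&(V>100)&(abs(xx-282)<30)&((yy<120)|((yy>262)&(f=='w1'))),c,.108,20)
    b=(H>95)&(H<125)&(S>120)&(yy<L-20);print('housing');blobs(b&(abs(xx-284)<60),c,.104,50)
    print(ray(c,[[281,102],[280.3,278]] if f=='w1' else [[284.5,105]],.108).round(4))
# pins near the blue end in w1 (dark blobs)
im=cv2.imread('pics/w1.png')[:,:,::-1].copy();H,S,V=hsv(im)
b=((V<110)&(abs(xx-282)<38)&(yy>108)&(yy<262)).astype(np.uint8)
n,l,st,ce=cv2.connectedComponentsWithStats(b)
for i in range(1,n):
    if 5<st[i,4]<120: print(st[i],ce[i].round(1),(ray(c1,ce[i],.100)[0,:2]*1000).round(1))
E
```

```text
w1
px [281. 102.] c 695 105 wh 17 7 ang 171.7 A 164.0
px [280. 278.] c 672 -51 wh 16 8 ang 171.8 A 111.0
housing
px [281.  84.] c 697 118 wh 56 38 ang 171.7 A 2298.5
[[ 0.6951  0.1053  0.108 ]
 [ 0.6719 -0.0516  0.108 ]]
w4
px [284. 105.] c 695 105 wh 17 7 ang 171.7 A 338.0
housing
px [284.  79.] c 696 118 wh 53 37 ang 171.7 A 4172.0
[[0.6949 0.1053 0.108 ]]
[245 130   8   9  58] [248.2 133.8] [664.3  84.2]
[245 198   3  64 102] [245.4 235.7] [645.4  -7.1]
[249 247   6   7  29] [251.6 250.2] [648.5 -22.7]
[307 248   5   6  22] [309.  250.4] [702.5 -30.7]
[262 259   5   3  12] [263.6 260.2] [658.1 -34.7]
[295 259   5   3  12] [297.1 260.2] [689.9 -39.4]
```

```bash
python3 -m inch '[[40,1.7,2.5,15,0],[40,0,0,15,0],[40,0,0,3,0],[40,0,0,0,0]]'
python3 - <<'E'
from h import *
c,im=shot('wrist','w5');s=bot.read_state();print(s['tcp_pos'].round(4))
cv2.imwrite('pics/w5c.png',cv2.resize(im[70:250,180:390],None,fx=3.3,fy=3.3,interpolation=2)[:,:,::-1])
E
```

```text
time: 14.85
tcp_pos: [0.6851, 0.0251, 0.2981]
tool_rot: [-179.9, 0.0, 81.7]
force: [-0.1, 0.2, -3.1]
finger_gap: 0.0534
grip_force: 64.2
[0.6853 0.025  0.2987]
```

View pics/w5c.png

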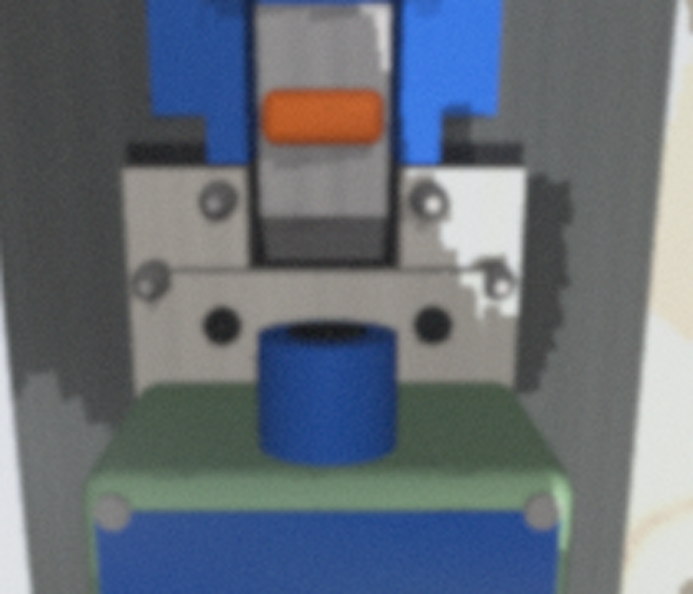

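The crop shows pin pairs centred on crop column 323 and the module on 327, with the flange end at crop row 268. I'll work out the offset.

```bash
python3 - <<'E'
from h import *
s=bot.read_state();c=cam('wrist',s);M=R.from_euler('xyz',s['tool_rot'],degrees=True).as_matrix()
px=lambda p:[180+p[0]/3.3,70+p[1]/3.3]
t=lambda p,z:((M.T@(ray(c,px(p),z)[0]-s['tcp_pos']))*1000)[:2].round(1)
for p in((217,203),(429,203),(152,281),(495,281)): print('pin',t(p,.102))
print('tab',t((323,105),.108))
zb=s['tcp_pos'][2]-.1834
print('flange',t((327,268),zb+.005),'holes',t((221,325),zb+.005),t((432,325),zb+.005),'lid edge',t((327,480),zb+.048),'lid top screws',t((113,512),zb+.048),t((541,512),zb+.048))
E
```

```text
pin [ 68.1 -17.8]
pin [68.1 14.9]
pin [ 56.1 -28.4]
pin [56.1 25.7]
tab [82.4 -1.4]
flange [60.8 -0.8] holes [ 52.7 -15.9] [52.7 14.1] lid edge [44.9 -0.8] lid top screws [ 41.2 -23.6] [41.2 22.1]
```

```bash
python3 -m inch '[[40,2.3,-0.6,0,0],[40,0,0,3,0],[40,0,0,4,0],[40,0,0,3,0],[40,0,0,0,0]]'
python3 -m inch '[[40,0,0,3,0],[40,0,0,3,0],[40,0,0,2,0],[40,0,0,0,0]]'
```

```text
time: 15.52
tcp_pos: [0.6848, 0.0275, 0.2883]
tool_rot: [-180.0, 0.0, 81.7]
force: [0.0, 0.2, -3.7]
finger_gap: 0.0529
grip_force: 64.2
time: 16.02
tcp_pos: [0.6849, 0.0276, 0.2804]
tool_rot: [-180.0, 0.0, 81.7]
force: [-0.7, -0.1, -3.4]
finger_gap: 0.0535
grip_force: 64.2
```

```bash
python3 -m inch '[[40,0,0,1,0],[40,0,0,1,0],[40,0,0,1,0],[40,0,0,0,0],[40,0,0,0,0]]'
python3 -m inch '[[40,0,0,3,0],[40,0,0,3,0],[40,0,0,3,0],[40,0,0,3,0],[40,0,0,0,0]]'
```

```text
time: 16.65
tcp_pos: [0.685, 0.0275, 0.2783]
tool_rot: [180.0, -0.0, 81.7]
force: [-3.3, -0.0, 4.7]
finger_gap: 0.0533
grip_force: 65.1
time: 17.27
tcp_pos: [0.685, 0.0274, 0.2668]
tool_rot: [180.0, -0.0, 81.7]
force: [-6.2, 0.3, 9.9]
finger_gap: 0.0536
grip_force: 66.0
```

```bash
python3 -m inch '[[40,0,0,3,0],[40,0,0,3,0],[40,0,0,2,0],[40,0,0,0,0]]'
python3 -m inch '[[40,0,0,2,0],[40,0,0,2,0],[40,0,0,1,0],[40,0,0,0,0],[40,0,0,0,0]]'
```

```text
time: 17.77
tcp_pos: [0.6852, 0.0274, 0.2588]
tool_rot: [180.0, -0.0, 81.7]
force: [-3.9, 0.7, 9.1]
finger_gap: 0.0536
grip_force: 65.8
time: 18.4
tcp_pos: [0.6852, 0.0274, 0.254]
tool_rot: [180.0, -0.0, 81.7]
force: [-6.4, 0.6, 11.3]
finger_gap: 0.0535
grip_force: 65.8
```

```bash
python3 -m inch '[[40,0,0,1,0],[40,0,0,1,0],[40,0,0,0,0],[40,0,0,0,0],[40,0,0,0,0]]'
python3 - <<'E'
from h import *
c,im=shot('wrist');H,S,V=hsv(im);yy,xx=np.mgrid[:420,:560]
s=bot.read_state();m=(H<22)&(S>130)&(V>100)&(abs(xx-279)<40)&(yy<200)
blobs(m,c,.108,40)
M=R.from_euler('xyz',s['tool_rot'],degrees=True).as_matrix()
p=[xx[m].mean(),yy[m].mean()];print((M.T@(ray(c,p,.108)[0]-s['tcp_pos'])*1000).round(1))
E
```

```text
time: 19.02
tcp_pos: [0.6852, 0.0273, 0.2534]
tool_rot: [180.0, -0.1, 81.7]
force: [-9.3, 0.6, 20.4]
finger_gap: 0.0532
grip_force: 67.1
px [277. 114.] c 695 105 wh 17 7 ang 171.7 A 1000.0
[ 78.6  -1.6 145.5]
```

The blue tab is back at its sprung-in position and the hard stop is reached. I'll hold a little longer, then ease off and release.

```bash
python3 -m inch '[[40,0,0,0.5,0],[40,0,0,0,0],[40,0,0,0,0],[40,0,0,-2,0],[40,0,0,-1,0]]'
python3 -m inch '[[60,0,0,0,0],[70,0,0,0,0],[85,0,0,0,0],[85,0,0,0,0],[85,0,0,-2,0]]'
python3 -m inch '[[85,0,0,-20,0],[85,0,0,-40,0],[85,0,0,-50,0],[85,0,0,-40,0],[85,0,0,0,0]]'
python3 - <<'E'
from h import *
c,im=shot('wrist','w6');H,S,V=hsv(im);yy,xx=np.mgrid[:420,:560]
print('orange');blobs((H<22)&(S>130)&(V>100)&(abs(xx-279)<40),c,.108,40)
print('blue');blobs((H>95)&(H<125)&(S>120),c,.121,40)
print('green');blobs((H>35)&(H<90)&(S>25)&(V>90)&(abs(xx-279)<80),c,.121,80)
E
```

```text
time: 19.7
tcp_pos: [0.6851, 0.0274, 0.2547]
tool_rot: [179.9, -0.0, 81.7]
force: [-5.4, 0.1, 10.4]
finger_gap: 0.0529
grip_force: 66.1
time: 20.32
tcp_pos: [0.6849, 0.0275, 0.255]
tool_rot: [-180.0, 0.0, 81.7]
force: [0.8, -0.2, -0.2]
finger_gap: 0.0845
grip_force: 0.0
time: 20.95
tcp_pos: [0.6859, 0.0267, 0.4111]
tool_rot: [179.5, -0.1, 81.7]
force: [-0.4, 0.0, -1.3]
finger_gap: 0.085
grip_force: 0.0
orange
px [274. 107.] c 695 105 wh 16 6 ang 171.6 A 154.0
px [275. 278.] c 672 -51 wh 16 8 ang 171.4 A 104.5
blue
px [274.  89.] c 697 117 wh 52 34 ang 171.6 A 2114.5
px [275. 162.] c 689 62 wh 49 11 ang 171.6 A 724.0
px [275. 141.] c 692 80 wh 15 13 ang 171.6 A 261.5
green
px [276. 205.] c 683 22 wh 85 55 ang 82.0 A 4986.5
px [276. 152.] c 691 71 wh 52 6 ang 169.6 A 219.0
px [340. 375.] c 724 -170 wh 35 13 ang 121.4 A 196.5
```

View pics/w6.png

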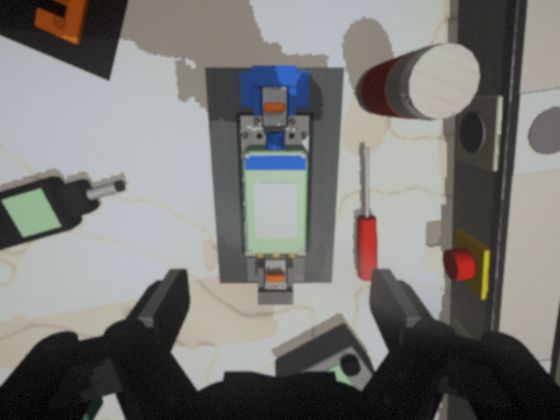

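Both tabs are back in at (274,107) and (275,278), and the module sits centred at (276,205). As a last check I'll triangulate the stripe's height from two views.

```bash
python3 - <<'E'
from h import *
def cen(n,b):
    c,im=shot(n);H,S,V=hsv(im);yy,xx=np.mgrid[:420,:560]
    m=((H>95)&(H<125)&(S>120)&(xx>b[0])&(xx<b[2])&(yy>b[1])&(yy<b[3])).astype(np.uint8)
    n_,l,st,ce=cv2.connectedComponentsWithStats(m)
    for i in range(1,n_): 
        if st[i,4]>8: print(n,st[i],ce[i].round(1),[ray(c,ce[i],z)[0,:2].round(4) for z in(.121,.143)])
cen('wrist',(235,130,315,180));cen('side',(300,180,350,260))
E
```

```text
wrist [268 133  19  18 298] [277.1 141.2] [array([0.6918, 0.0798]), array([0.6922, 0.0823])]
wrist [247 156  62  14 779] [277.2 163.1] [array([0.6892, 0.0624]), array([0.6899, 0.0664])]
side [320 191  16   9  89] [327.1 194.7] [array([0.6929, 0.0801]), array([0.6857, 0.0426])]
```

```bash
python3 - <<'E'
from h import *
K,T=cam('side');W=np.linalg.inv(T)
def pr(n,p):
    q=K@(W[:3,:3]@np.array(p)+W[:3,3]);print(n,(q[:2]/q[2]).round(1))
a=np.array([.144,.99])
for h in(0,.022):
    for n,d,z in(('stripe',36,.121),('lid near edge',-47,.121)): pr((n,h),[*(np.array([.684,.027])+a*d*.001),z+h])
pr('housing top',[*(np.array([.684,.027])+a*.092),.104]);pr('tab grey',[*(np.array([.684,.027])-a*.08),.108])
im=shot('side')[1];cv2.imwrite('pics/s7.png',cv2.resize(im[165:265,280:380],None,fx=5,fy=5,interpolation=2)[:,:,::-1])
E
```

```text
('stripe', 0) [326.9 197.4]
('lid near edge', 0) [327.5 210.4]
('stripe', 0.022) [327.1 191.7]
('lid near edge', 0.022) [327.7 204.6]
housing top [326.3 193.5]
tab grey [327.6 219.4]
```

View pics/s7.png

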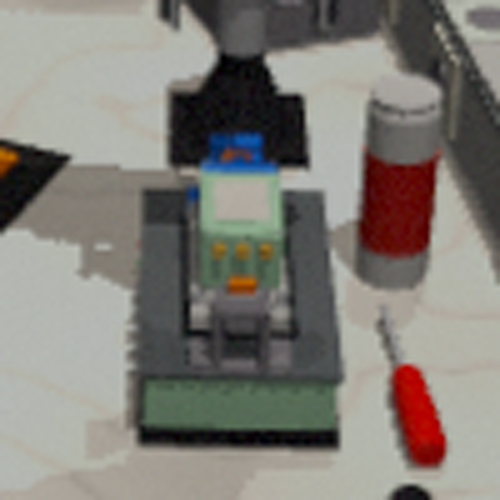

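In the side crop the lid's near edge is at row 228 (image row 210.6). I predicted 210.4 for the stage down and 204.6 for up, so it's latched. Handing in.

```bash
python3 -c "
from plant import bot
print(bot.close_job())"
```

```text
the job is handed in; nothing more can be done
None
```

I've handed the job in after about 21 s of robot time: the last camera checks show the cover flat on the mat and the module latched down on the stage, blue plug towards the blue housing; the judge returned no verdict.

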